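Lay out the bonding instruments on their outlines

TASK

Set up the counter for a bracket bonding: lay the tweezers, the band seater, the ligature dish and the cross-shaped bracket gauge each on the grey pad that shows its own black outline, so that each lies flat and squarely over its outline. The tweezers' points and the band seater's head must point the way the outline shows. Let go of everything and leave it at rest.

Things in the scene. Friction and masses are not known exactly. Their poses are not given: they have to be found in the camera images.
- tweezers: Loose chrome bracket tweezers lying flat: 130 mm long along its x (points at +x, joined back end at -x), 8 mm high, rigid (the two legs do not flex), about 30 g. Widest (16 mm over both legs, along y, parallel for 18 mm either side of the origin) at the middle, where it is best gripped. Origin: middle of the length, at the underside; z up.
- tweezers_tip (a point): The points of the tweezers: 65 mm along the tweezers' +x from their origin, 4 mm above the underside.
- band_seater: Loose stainless band seater lying flat, T-shaped: straight handle 12 mm wide (y), 11 mm high, from x = -70 to +46 mm, and a crosswise head 36 mm wide (y), 22 mm long, 11 mm high, at x = +46 to +68 mm. About 60 g. Origin: on the handle's middle line, at the underside; z up. Grip the handle across y at the origin.
- band_seater_head (a point): Middle of the end face of the band seater's head: 68 mm along its +x from its origin, 5.5 mm above the underside.
- dish: Loose empty round ligature dish of blue plastic, open at the top: 56 mm outside diameter, 24 mm high, straight 3 mm wall, about 30 g. Origin: centre of the underside; z up. Can be gripped across its outside.
- gauge: Loose steel bracket height gauge: a flat cross of two bars along its x and y, each 64 x 10 mm and 5 mm thick, with a square grip block 18 x 18 mm (sides along x and y) on the middle, up to 24 mm above the underside. About 50 g. Origin: centre of the underside; z up. Grip the block, fingertips 6 mm or more above the underside. All arms are alike: any quarter turn fits.
- pad_tweezers: Fixed flat grey plastic pad, 150 (x) x 74 (y) x 4 mm, no rim, with a flush black silhouette of the tweezers. Origin: centre of its underside; the top is 4 mm above, z up. The silhouette's points are at the pad's +x, so tweezers with origin over origin and x along the pad's x lie right. The four pads differ only in the silhouette.
- pad_band_seater: Fixed flat grey plastic pad, 150 (x) x 74 (y) x 4 mm, no rim, with a flush black silhouette of the band seater. Origin: centre of its underside; the top is 4 mm above, z up. The silhouette's head is at the pad's +x, so a band seater with origin over origin and x along the pad's x lies right. The four pads differ only in the silhouette.
- pad_dish: Fixed flat grey plastic pad, 150 (x) x 74 (y) x 4 mm, no rim, with a flush black silhouette of the dish, a plain disc of 60 mm. Origin: centre of its underside; the top is 4 mm above, z up. The dish may be turned any way. The four pads differ only in the silhouette.
- pad_gauge: Fixed flat grey plastic pad, 150 (x) x 74 (y) x 4 mm, no rim, with a flush black silhouette of the gauge, a cross. Origin: centre of its underside; the top is 4 mm above, z up. The arms of the cross lie along the pad's x and y. The four pads differ only in the silhouette.
Things that resemble listed ones, but are neither listed nor needed, are in the scene too. Leave any orange look-alike of the pad_band_seater alone. Of the things shaped like the dish, the blue one is meant.

How it is judged:
At the end, for the whole second after the job is handed in: Each thing lies flat on its own pad, origins within 12 mm horizontally, tilt under 0.1 rad; tweezers and band seater within 0.2 rad of the pad's x axis, points or head towards its +x end; gauge arms within 0.2 rad of the cross (any quarter turn); all released and at rest (horizontal distance between tweezers and pad_tweezers below 0.012 m and z of tweezers in the frame of pad_tweezers between 0.001 and 0.008 m and angle between each of tweezers, band_seater, dish, gauge's own z axis and vertical below 0.1 rad and linear speed of each of tweezers, band_seater, dish, gauge below 0.02 m/s and angular speed of each of tweezers, band_seater, dish, gauge below 0.2 rad/s and contact force between each of tweezers, band_seater, dish, gauge and the fingers below 0.05 N and angle between the x axis of tweezers and the x axis of pad_tweezers, either way round below 0.2 rad and x of tweezers_tip in the frame of pad_tweezers above 0.04 m and horizontal distance between band_seater and pad_band_seater below 0.012 m and z of band_seater in the frame of pad_band_seater between 0.001 and 0.008 m and angle between the x axis of band_seater and the x axis of pad_band_seater, either way round below 0.2 rad and x of band_seater_head in the frame of pad_band_seater above 0.04 m and horizontal distance between dish and pad_dish below 0.012 m and z of dish in the frame of pad_dish between 0.001 and 0.008 m and horizontal distance between gauge and pad_gauge below 0.012 m and z of gauge in the frame of pad_gauge between 0.001 and 0.008 m and (angle between the x axis of gauge and the x axis of pad_gauge, either way round below 0.2 rad or angle between the y axis of gauge and the x axis of pad_gauge, either way round below 0.2 rad)); the robot touches nothing.
It also fails if it takes over 112 s, if anything falls off the work surface, if the arm or the gripper's body presses on something with over 40 N, if the wrist force passes 120 N, or if a joint passes its speed limit or range.

ROBOT

A 6-joint arm with a two-finger parallel gripper is mounted at the origin on the work surface. World frame = base frame: x ahead of the robot, y to its left, z up, the work surface at z = 0. Lengths are in m, angles in rad, forces in N, time in s.
With the tool pointing down it reaches from about 0.35 to 0.925 m from the base axis. Payload 6.4 kg.
Tool frame: the origin (TCP) lies between the finger pads; the fingertips stand 14 mm ahead of it and the grasp point (between the pads) lies 5 mm behind it; z points along the fingers, y is the line along which they close (so a half turn about z gives the same grasp; the last joint's range is limited). The gripper opens to 85 mm and grips with 20 to 120 N. Pads are 22 mm wide; open, the fingers measure 114 mm over their backs; the gripper's body (76 mm by 85 mm) begins 54 mm behind the grasp point. The pads swing forward as they close: fully open they stand 13 mm farther back than shut.
Start: joints at [-1.504, 0.245, 1.558, -0, 1.339, -0.174], TCP at [0.155, -0.631, 0.245] pointing down, gripper open.
Joint ranges: [-3.13, 3.13], [-1.02, 2.26], [0.13, 2.54], [-0.95, 4.09], [0.21, 2.88], [-2.74, 2.74]. Speed limits (rad/s): [2.57, 2.57, 3.14, 3.14, 3.14, 3.14].

INTERFACE

Orientations are given as a unit quaternion [w, x, y, z].
In Python, from workcell import arm, cams gives the robot as it stands. The module is installed in compiled form; this text tells all that it offers.
- The arm moves only by the tool play_rows, never from a script. Its argument "moves" is a list of rows, each a list of 3 entries, a list of its own where there are three numbers: the shift along the tool's x, y, z in cm, then the turn, a rotation vector about the tool's x, y, z in rad, then the finger opening in cm, from 0 to 8.54. A call has 1 to 20 rows; each row shifts and turns the commanded pose from where the row before left it, along the tool's axes as they then stand; what a row does not reach is not made up. A row lasts 1/10 s, in which the tool goes at most 50 mm and 8.59 degrees, less where a joint would pass 70% of its speed; a pose out of reach is approached as far as the arm can. A call is refused whole if a number of a shift passes 5 or a number of a turn 0.15, either way. A call with a gripper value outside its range is refused whole. The fingers move at their own pace and stop on an object; "grip_force" is the grip in N (left out, the last holds). Time passes only in rows, so rows that do not move let the fingers close. It gives the time, the measured TCP pose, the force, the opening and the grip force at its end, in the units of the state.
- arm.get_state(): the state, without advancing time (a new reading comes with each control period).
- cams.capture(name): name is "side" or "top"; returns a dict with "image" (384x512x3 uint8, blue, green, red), "depth" (384x512 float32, m along the optical axis (not along the pixel's ray), 0 where there is no reading), "camera_matrix" (3x3 intrinsics, pixels), "camera_from_world" (4x4, takes a point from world to camera coordinates). Camera axes: x right, y down, z forward; pixel columns grow to the right and rows downward; lengths in m; the calibration is good to about 2 mm. A picture is of the moment at which its call begins.
- arm.job_done(): hands the job in; it is judged then, once.
Trained networks look in a picture, given as the dict that the camera call returned (one of the last four; its "shot" number tells which), for a name from the list of things; names that differ only in an ending like _2 or _b are one class to them, and where a whole thing is asked for, a point or a joint stands for the part that bears it (a point fixed in the world has none). Each returns a list of dicts, best first, with "confidence" (0 to 1); they miss things now and then, are a little off and sometimes report something else, mostly with a low value. They report only what shows in the picture. A call takes as long as a camera call. They do not tell look-alikes from the thing itself.
- cams.silhouettes(picture, name): "region" (384x512 bool, what is visible of it).
- cams.landmark_of(picture, name): "point" ([x, y, z] in m, in world coordinates, good to about 4 mm: a listed point, or the origin of a listed thing).
The state is a dict: "time_s": time; "joint_positions": joint angles; "joint_velocities": joint speeds; "joint_torque": joint torques, N m; "position": TCP position; "orientation": TCP orientation; "force": force on the tool from outside, world axes, zero at the start; "wrist_torque": the same for the moment, N m; "gripper_width": opening from 0.0 (shut) to 1.0 (fully open); "grasp_force": force on a finger pad.
Only numpy, scipy, OpenCV 4.12 (cv2) and the standard library are available. Lean on these libraries where they do the work, as an engineer would, in place of code of your own. Each camera call takes 0.05 s, during which the arm holds its last target. There are 200 camera calls.

## Working session

There is one attempt and no reset: what is moved stays moved. The work goes in short steps, Python scripts to look and compute and a tool call to move; the robot and the scene stay as the last step left them, time stands still between calls to the robot, and variables do not carry over. Pictures are saved under pics/ and viewed, at most 14 in all, crops included, and the job is handed in when it is done.

Besides the shell and the picture viewer there is one more tool, called after "Call:" as name([rows], argument=value, ...), one row to a line, values as JSON. play_rows: Moves the arm, as the interface text tells. Its arguments: {"type":"object","properties":{"moves":{"type":"array"},"grip_force":{"type":"number"}},"required":["moves"]}

```bash
mkdir -p pics; python3 - <<'E'
from workcell import arm,cams
import cv2,numpy as np
s=arm.get_state(); print(s['time_s'],s['position'],s['orientation'],s['gripper_width'])
for n in ['top','side']:
    p=cams.capture(n); cv2.imwrite(f'pics/{n}0.png',p['image'])
    print(n,p['camera_matrix'].round(1).tolist(),p['camera_from_world'].round(3).tolist())
    for t in ['tweezers','tweezers_tip','band_seater','band_seater_head','dish','gauge','pad_tweezers','pad_band_seater','pad_dish','pad_gauge']:
        print(t,[(np.round(d['point'],3).tolist(),round(d['confidence'],2)) for d in cams.landmark_of(p,t)])
E
```

```text
0.0 [ 0.15496845 -0.63070439  0.24418594] [-9.67700431e-04  9.92764117e-01  1.20076925e-01  6.04595398e-05] 1.000562458606917
top [[360.0, 0.0, 255.2], [0.0, 360.0, 191.4], [0.0, 0.0, 1.0]] [[-0.026, -1.0, -0.004, 0.047], [-0.997, 0.027, -0.067, 0.46], [0.067, 0.002, -0.998, 0.849], [0.0, 0.0, 0.0, 1.0]]
tweezers []
tweezers_tip [([0.475, 0.388, 0.006], 0.75)]
band_seater [([0.445, -0.127, 0.003], 0.64)]
band_seater_head [([0.45, -0.061, 0.004], 0.67)]
dish [([0.654, 0.028, -0.003], 0.68)]
gauge [([0.613, 0.112, -0.002], 0.62), ([0.45, -0.059, 0.005], 0.62)]
pad_tweezers [([0.618, 0.329, -0.005], 0.67)]
pad_band_seater [([0.475, -0.326, 0.002], 0.97), ([0.302, -0.311, -0.001], 0.77), ([0.476, 0.389, 0.002], 0.39)]
pad_dish [([0.609, -0.338, 0.0], 0.69), ([0.444, -0.128, -0.001], 0.66)]
pad_gauge [([0.471, 0.113, -0.0], 0.67), ([0.606, -0.34, 0.002], 0.34)]
side [[496.5, 0.0, 252.7], [0.0, 496.5, 194.3], [0.0, 0.0, 1.0]] [[-0.898, -0.441, 0.001, 0.424], [-0.27, 0.55, -0.791, 0.131], [0.348, -0.71, -0.612, 1.163], [0.0, 0.0, 0.0, 1.0]]
tweezers [([0.474, 0.318, 0.001], 0.51)]
tweezers_tip [([0.475, 0.381, 0.006], 0.67)]
band_seater [([0.611, -0.12, -0.001], 0.59), ([0.441, -0.124, 0.002], 0.5)]
band_seater_head [([0.444, -0.063, 0.005], 0.72)]
dish [([0.659, 0.026, 0.001], 0.66), ([0.613, -0.119, -0.002], 0.61)]
gauge [([0.611, 0.109, 0.001], 0.56), ([0.607, -0.344, 0.0], 0.34), ([0.474, -0.328, 0.0], 0.2)]
pad_tweezers [([0.611, 0.33, -0.006], 0.69)]
pad_band_seater [([0.474, -0.324, 0.002], 0.69), ([0.472, 0.322, -0.001], 0.52), ([0.298, -0.311, 0.001], 0.48)]
pad_dish [([0.608, -0.343, 0.001], 0.57)]
pad_gauge [([0.474, 0.114, -0.002], 0.72)]
```

View pics/top0.png

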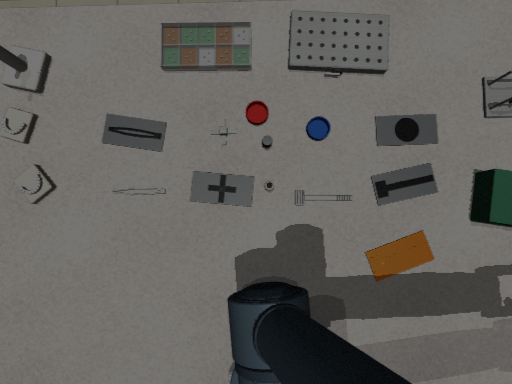

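View pics/side0.png

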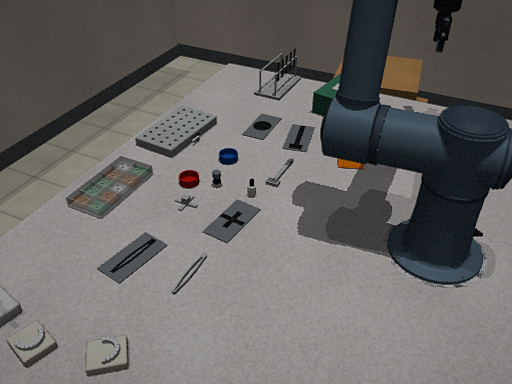

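```bash
cat > h.py <<'E'
from workcell import arm,cams
import cv2,numpy as np
def cam(p): return p['camera_matrix'],p['camera_from_world']
def to_world(p,uv,z):
    K,T=cam(p); uv=np.atleast_2d(np.asarray(uv,float))
    d=np.linalg.solve(K,np.c_[uv,np.ones(len(uv))].T).T@T[:3,:3]   # rays in world
    c=-T[:3,:3].T@T[:3,3]
    return (c+d*((z-c[2])/d[:,2])[:,None])[:,:2]
def ortho(p,z,x1,y1,h,w,s):
    """world plane view: rows down = -x, cols right = -y, s px/m, top-left corner (x1,y1)"""
    K,T=cam(p)
    A=np.array([[0,-1/s,x1],[-1/s,0,y1],[0,0,z],[0,0,1]])
    return cv2.warpPerspective(p['image'],np.linalg.inv(K@T[:3]@A),(w,h),flags=cv2.INTER_CUBIC)
def rect(p,name,z,near=None):
    out=[]
    for d in cams.silhouettes(p,name):
        m=d['region']
        v,u=np.nonzero(m); w=to_world(p,np.c_[u,v],z)
        (cx,cy),(a,b),_=r=cv2.minAreaRect((w*1000).astype(np.float32))
        pc=np.linalg.svd(w-w.mean(0),full_matrices=False)[2][0]
        q=cv2.boxPoints(r); e=max((q[1]-q[0],q[2]-q[1]),key=np.linalg.norm)
        out.append((round(d['confidence'],2),(w.mean(0)*1000).round(1).tolist(),'box',round(cx,1),round(cy,1),round(a),round(b),'boxang',round(float(np.arctan2(e[1],e[0])%np.pi),3),'pca',round(float(np.arctan2(pc[1],pc[0])%np.pi),3)))
    return out
E
python3 - <<'E'
from h import *
for n in ['top','side']:
    p=cams.capture(n); print(n)
    for t,z in dict(tweezers=.006,band_seater=.008,dish=.015,gauge=.005,pad_tweezers=.004,pad_band_seater=.004,pad_dish=.004,pad_gauge=.004).items():
        print(t,*rect(p,t,z),sep='\n   ')
    if n=='top':
        cv2.imwrite('pics/L.png',ortho(p,.005,.69,.43,540,760,2000))
        cv2.imwrite('pics/R.png',ortho(p,.005,.69,.06,540,800,1700))
    else: cv2.imwrite('pics/Ls.png',ortho(p,.005,.69,.43,540,760,2000))
E
```

```text
top
tweezers
   (0.76, [469.4, 318.4], 'box', 469.6, 317.2, 127, 16, 'boxang', 1.506, 'pca', 1.53)
band_seater
   (0.72, [444.2, -119.9], 'box', 444.0, -130.8, 135, 29, 'boxang', 1.544, 'pca', 1.543)
dish
   (0.74, [655.0, 26.0], 'box', 654.1, 25.6, 54, 57, 'boxang', 3.114, 'pca', 2.686)
   (0.72, [612.0, -121.8], 'box', 611.8, -121.5, 54, 60, 'boxang', 2.646, 'pca', 2.425)
gauge
   (0.71, [613.6, -124.2], 'box', 614.2, -123.3, 56, 60, 'boxang', 2.329, 'pca', 2.51)
   (0.66, [612.1, 109.1], 'box', 611.5, 107.9, 47, 51, 'boxang', 2.34, 'pca', 1.713)
pad_tweezers
   (0.57, [616.2, 328.5], 'box', 616.4, 328.3, 153, 75, 'boxang', 1.396, 'pca', 1.405)
pad_band_seater
   (0.78, [299.1, -307.0], 'box', 299.8, -307.5, 76, 153, 'boxang', 1.908, 'pca', 1.899)
pad_dish
   (0.82, [604.4, -340.3], 'box', 604.6, -340.1, 74, 150, 'boxang', 1.586, 'pca', 1.595)
pad_gauge
   (0.91, [471.4, 116.7], 'box', 471.9, 116.0, 148, 74, 'boxang', 1.454, 'pca', 1.428)
side
tweezers
   (0.52, [472.6, 305.9], 'box', 473.4, 316.7, 128, 19, 'boxang', 1.534, 'pca', 1.55)
band_seater
   (0.5, [446.3, -115.2], 'box', 
[... 281 characters left out ...]
5, 45, 60, 'boxang', 2.369, 'pca', 2.384)
pad_tweezers
   (0.64, [617.8, 334.4], 'box', 617.9, 330.6, 151, 76, 'boxang', 1.385, 'pca', 1.381)
pad_band_seater
   (0.92, [471.5, -323.0], 'box', 471.4, -326.0, 78, 163, 'boxang', 1.771, 'pca', 1.794)
   (0.49, [282.8, -249.5], 'box', 279.9, -250.8, 76, 47, 'boxang', 0.235, 'pca', 0.16)
pad_dish
   (0.56, [606.7, -333.7], 'box', 605.9, -335.8, 156, 74, 'boxang', 1.566, 'pca', 1.57)
   (0.45, [471.8, -320.8], 'box', 473.0, -324.9, 74, 154, 'boxang', 1.767, 'pca', 1.746)
   (0.2, [616.7, 109.0], 'box', 618.5, 108.1, 45, 60, 'boxang', 2.364, 'pca', 2.265)
pad_gauge
   (0.67, [474.1, 120.9], 'box', 474.3, 117.2, 152, 74, 'boxang', 1.453, 'pca', 1.47)
```

View pics/L.png

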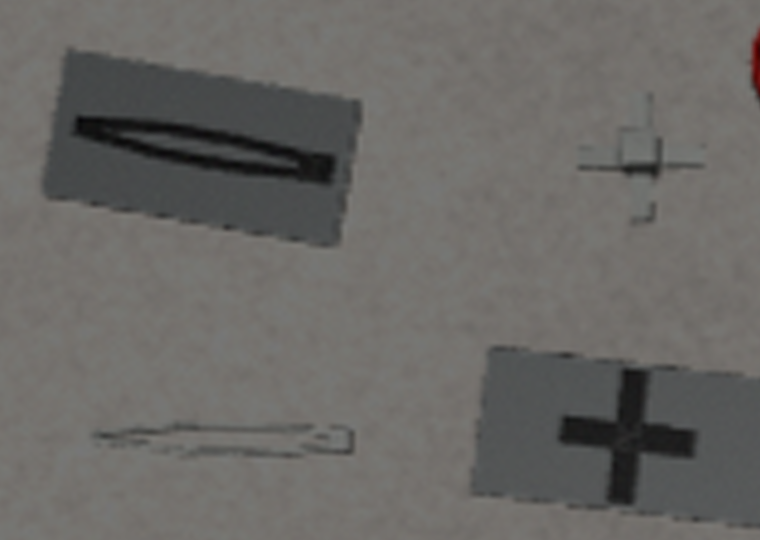

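View pics/R.png

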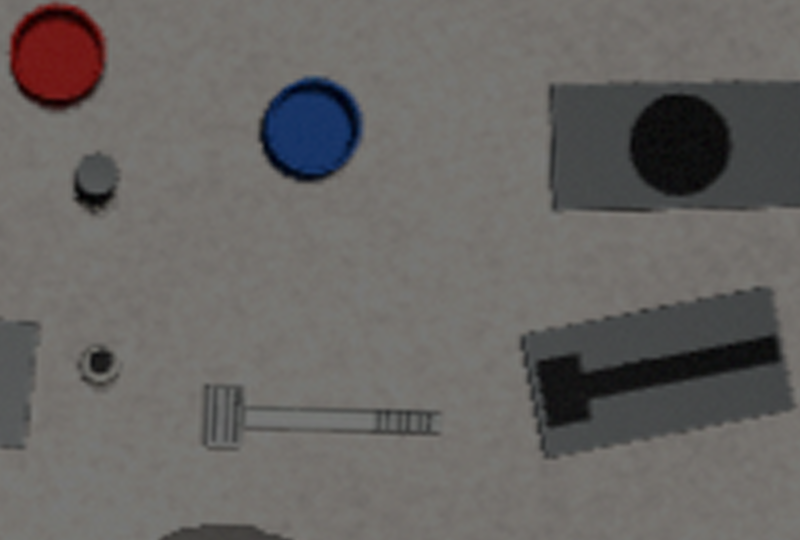

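View pics/Ls.png

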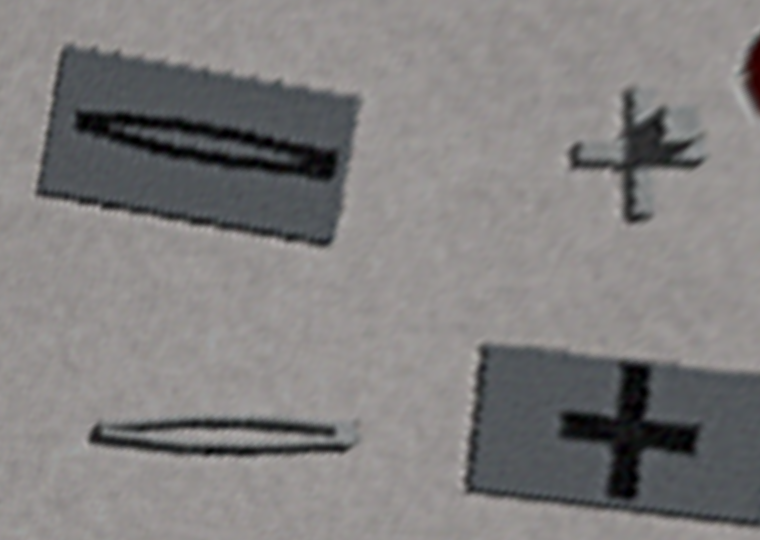

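The left ends (+y) are tweezers points (L.png 92,436) and seater head (R.png 203,417). Both outlines point the same way (L 75,125; R 540,390), and the blue dish is at R 311,129. Poses from both cameras agree within about 4 mm. Turning the tool first.

Call:
play_rows([
  [[0, 0, 0], [0, 0, -0.145], 4],
  [[0, 0, 0], [0, 0, -0.145], 4],
  [[0, 0, 0], [0, 0, -0.145], 4],
  [[0, 0, 0], [0, 0, -0.145], 4],
  [[0, 0, 0], [0, 0, -0.145], 4],
  [[0, 0, 0], [0, 0, -0.145], 4],
  [[0, 0, 0], [0, 0, -0.145], 4],
  [[0, 0, 0], [0, 0, -0.145], 4],
  [[0, 0, 0], [0, 0, -0.145], 4],
  [[0, 0, 0], [0, 0, 0], 4],
  [[0, 0, 0], [0, 0, 0], 4],
], grip_force=40)

```text
time_s: 3.1
position: [0.155, -0.6313, 0.2453]
orientation: [0.0, 0.717, 0.697, 0.0]
force: [0.9, 0.1, 0.1]
gripper_width: 0.466
grasp_force: 0.0
```

```bash
cat > plan.py <<'E'
import sys,numpy as np
from workcell import arm
from scipy.spatial.transform import Rotation as R
s=arm.get_state(); q=s['orientation']; M=R.from_quat([q[1],q[2],q[3],q[0]]); m=M.as_matrix()
yaw=np.arctan2(m[1,0],m[0,0])
print('t',round(s['time_s'],2),'pos',(s['position']*1000).round(1),'yaw',round(yaw,3),'tilt',m[:2,2].round(4),'w',round(s['gripper_width']*8.54,2),'grasp',np.round(s['grasp_force'],1),'F',np.round(s['force'],1),'j6',s['joint_positions'][5].round(2))
if len(sys.argv)>4:
    x,y,z,p=map(float,sys.argv[1:5]); 
    D=np.array([[np.cos(p),np.sin(p),0],[np.sin(p),-np.cos(p),0],[0,0,-1]]).T
    print('turn',(M.inv()*R.from_matrix(D)).as_rotvec().round(3)); print('shift cm after turn',((D.T@(np.array([x,y,z])-s['position']))*100).round(2))
E
python3 plan.py .443 -.127 .1 1.546
```

```text
t 3.1 pos [ 155.  -631.3  245.3] yaw 1.543 tilt [0. 0.] w 3.98 grasp 0.0 F [0.9 0.1 0.1] j6 -1.48
turn [ 0.    -0.    -0.003]
shift cm after turn [51.12 27.54 14.53]
```

Call:
play_rows([
  [[3.93, 2.12, 0], [0, 0, 0], 4],
  [[3.93, 2.12, 0], [0, 0, 0], 4],
  [[3.93, 2.12, 0], [0, 0, 0], 4],
  [[3.93, 2.12, 0], [0, 0, 0], 4],
  [[3.93, 2.12, 0], [0, 0, 0], 4],
  [[3.93, 2.12, 0], [0, 0, 0], 4],
  [[3.93, 2.12, 0], [0, 0, 0], 4],
  [[3.93, 2.12, 0], [0, 0, 0], 4],
  [[3.93, 2.12, 3], [0, 0, 0], 4],
  [[3.93, 2.12, 3], [0, 0, 0], 4],
  [[3.93, 2.12, 3], [0, 0, 0], 4],
  [[3.93, 2.12, 3], [0, 0, 0], 4],
  [[3.93, 2.12, 2.5], [0, 0, 0], 4],
  [[0, 0, 0], [0, 0, 0], 4],
  [[0, 0, 0], [0, 0, 0], 4],
  [[0, 0, 0], [0, 0, 0], 4],
])

```text
time_s: 4.7
position: [0.437, -0.1404, 0.1104]
orientation: [0.001, 0.717, 0.698, 0.0]
force: [0.4, 0.3, -0.6]
gripper_width: 0.467
grasp_force: 0.0
```

```bash
python3 plan.py .443 -.127 .017 1.546
```

```text
t 4.7 pos [ 437.  -140.4  110.4] yaw 1.544 tilt [ 0.0017 -0.0014] w 3.99 grasp 0.0 F [ 0.4  0.3 -0.6] j6 -0.53
turn [ 0.002  0.001 -0.002]
shift cm after turn [1.35 0.56 9.34]
```

Call:
play_rows([
  [[1.35, 0.56, 1.3], [0.002, 0.001, 0], 4],
  [[0, 0, 2], [0, 0, 0], 4],
  [[0, 0, 2], [0, 0, 0], 4],
  [[0, 0, 2], [0, 0, 0], 4],
  [[0, 0, 1], [0, 0, 0], 4],
  [[0, 0, 1], [0, 0, 0], 4],
  [[0, 0, 0], [0, 0, 0], 4],
  [[0, 0, 0], [0, 0, 0], 0.5],
  [[0, 0, 0], [0, 0, 0], 0.5],
  [[0, 0, 0], [0, 0, 0], 0.5],
  [[0, 0, 0], [0, 0, 0], 0.5],
  [[0, 0, 0], [0, 0, 0], 0.5],
  [[0, 0, 0], [0, 0, 0], 0.5],
])

```text
time_s: 6.0
position: [0.4432, -0.1263, 0.0174]
orientation: [-0.0, 0.716, 0.698, -0.0]
force: [-0.9, -0.5, 6.0]
gripper_width: 0.125
grasp_force: 40.6
```

```bash
python3 plan.py .443 -.127 .1 1.546
```

```text
t 6.0 pos [ 443.2 -126.3   17.4] yaw 1.546 tilt [-0.0002 -0.0002] w 1.07 grasp 40.6 F [-0.9 -0.5  6. ] j6 -0.5
turn [-0.  0.  0.]
shift cm after turn [-0.07 -0.02 -8.26]
```

Call:
play_rows([
  [[0, 0, -1], [0, 0, 0], 0.5],
  [[0, 0, -2], [0, 0, 0], 0.5],
  [[0, 0, -3], [0, 0, 0], 0.5],
  [[0, 0, -2], [0, 0, 0], 0.5],
  [[0, 0, 0], [0, 0, -0.11], 0.5],
  [[0, 0, 0], [0, 0, -0.109], 0.5],
  [[0, 0, 0], [0, 0, 0], 0.5],
  [[0, 0, 0], [0, 0, 0], 0.5],
])

```text
time_s: 6.8
position: [0.4423, -0.1257, 0.0964]
orientation: [-0.001, 0.636, 0.772, -0.0]
force: [0.2, 0.3, -0.4]
gripper_width: 0.125
grasp_force: 39.9
```

```bash
python3 plan.py .472 -.326 .03 1.765
```

```text
t 6.8 pos [ 442.3 -125.7   96.4] yaw 1.763 tilt [-0.0021  0.0012] w 1.07 grasp 39.9 F [ 0.2  0.3 -0.4] j6 -0.72
turn [-0.002 -0.002 -0.002]
shift cm after turn [-20.23  -0.95   6.64]
```

Call:
play_rows([
  [[-2.52, -0.12, 0], [-0.001, -0.001, 0], 0.5],
  [[-2.53, -0.12, 0], [-0.001, -0.001, 0], 0.5],
  [[-2.53, -0.12, 0], [0, 0, 0], 0.5],
  [[-2.53, -0.12, 0], [0, 0, 0], 0.5],
  [[-2.53, -0.12, 0], [0, 0, 0], 0.5],
  [[-2.53, -0.12, 0], [0, 0, 0], 0.5],
  [[-2.53, -0.12, 0], [0, 0, 0], 0.5],
  [[-2.53, -0.11, 0], [0, 0, 0], 0.5],
  [[0, 0, 2], [0, 0, 0], 0.5],
  [[0, 0, 2], [0, 0, 0], 0.5],
  [[0, 0, 1.5], [0, 0, 0], 0.5],
  [[0, 0, 1], [0, 0, 0], 0.5],
  [[0, 0, 0], [0, 0, 0], 0.5],
  [[0, 0, 0], [0, 0, 0], 0.5],
])

```text
time_s: 8.2
position: [0.4725, -0.3263, 0.0317]
orientation: [0.001, 0.635, 0.772, -0.0]
force: [-0.3, 0.1, 0.2]
gripper_width: 0.129
grasp_force: 39.8
```

```bash
python3 plan.py .472 -.326 .022 1.765
```

```text
t 8.2 pos [ 472.5 -326.3   31.7] yaw 1.765 tilt [ 0.0007 -0.0008] w 1.1 grasp 39.8 F [-0.3  0.1  0.2] j6 -1.0
turn [ 0.001  0.001 -0.   ]
shift cm after turn [ 0.04 -0.04  0.97]
```

Call:
play_rows([
  [[0, 0, 0.5], [0, 0, 0], 0.5],
  [[0, 0, 0.3], [0, 0, 0], 0.5],
  [[0, 0, 0.2], [0, 0, 0], 0.5],
  [[0, 0, 0], [0, 0, 0], 0.5],
  [[0, 0, 0], [0, 0, 0], 3],
  [[0, 0, 0], [0, 0, 0], 3],
  [[0, 0, 0], [0, 0, 0], 3],
  [[0, 0, 0], [0, 0, 0], 3],
  [[0, 0, -2], [0, 0, 0], 3],
  [[0, 0, -3], [0, 0, 0], 3],
  [[0, 0, -4], [0, 0, 0], 3],
  [[0, 0, 0], [0, 0, 0.15], 7.5],
  [[0, 0, 0], [0, 0, 0.045], 7.5],
  [[0, 0, 0], [0, 0, 0], 7.5],
])

```text
time_s: 9.6
position: [0.4722, -0.3263, 0.1118]
orientation: [0.001, 0.707, 0.707, -0.0]
force: [0.2, -0.6, 0.1]
gripper_width: 0.846
grasp_force: 0.0
```

```bash
python3 plan.py .612 -.121 .11 1.571; python3 - <<'E'
from h import *
p=cams.capture('top'); cv2.imwrite('pics/R2.png',ortho(p,.010,.69,.0,540,750,1700))
p=cams.capture('side')
for t in ['band_seater','band_seater_head']: print(t,[(np.round(d['point'],3).tolist(),round(d['confidence'],2)) for d in cams.landmark_of(p,t)])
E
```

```text
t 9.6 pos [ 472.2 -326.3  111.8] yaw 1.57 tilt [ 0.0008 -0.001 ] w 7.22 grasp 0.0 F [ 0.2 -0.6  0.1] j6 -0.8
turn [ 0.001  0.001 -0.001]
shift cm after turn [20.52 13.98  0.18]
band_seater [([0.472, -0.325, 0.002], 0.64), ([0.612, 0.113, 0.003], 0.26)]
band_seater_head [([0.46, -0.264, 0.008], 0.5)]
```

View pics/R2.png

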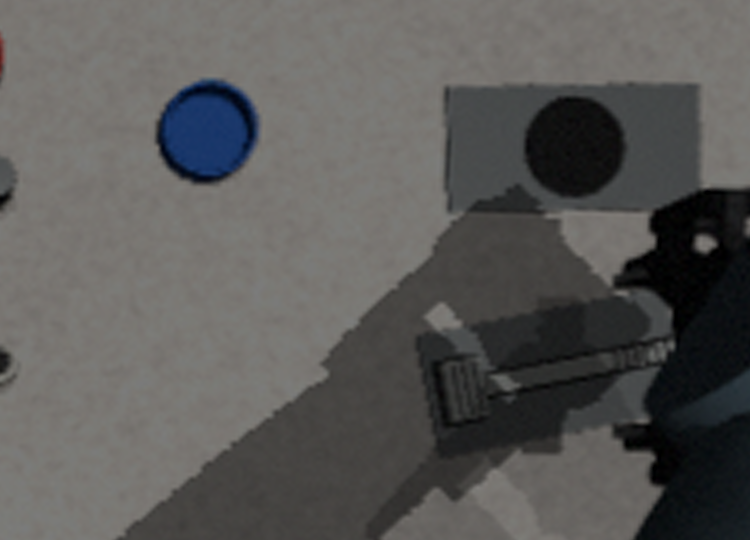

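The band seater covers its outline, head at (460,388) on the pad's left end. Next, the dish.

Call:
play_rows([
  [[2.56, 1.75, 0], [0.001, 0.001, 0], 7.5],
  [[2.56, 1.75, 0], [0, 0, 0], 7.5],
  [[2.56, 1.75, 0], [0, 0, 0], 7.5],
  [[2.57, 1.75, 0], [0, 0, 0], 7.5],
  [[2.57, 1.75, 0], [0, 0, 0], 7.5],
  [[2.57, 1.75, 0], [0, 0, 0], 7.5],
  [[2.57, 1.75, 0], [0, 0, 0], 7.5],
  [[2.57, 1.75, 0], [0, 0, 0], 7.5],
  [[0, 0, 2], [0, 0, 0], 7.5],
  [[0, 0, 2], [0, 0, 0], 7.5],
  [[0, 0, 0], [0, 0, 0], 7.5],
  [[0, 0, 0], [0, 0, 0], 7.5],
], grip_force=25)

```text
time_s: 11.0
position: [0.612, -0.121, 0.0711]
orientation: [-0.001, 0.707, 0.707, -0.0]
force: [0.5, 0.0, 0.4]
gripper_width: 0.876
grasp_force: 0.0
```

```bash
python3 plan.py .612 -.121 .02 1.571
```

```text
t 11.0 pos [ 612.  -121.    71.1] yaw 1.57 tilt [-0.0017  0.0009] w 7.48 grasp 0.0 F [0.5 0.  0.4] j6 -0.38
turn [-0.002 -0.001 -0.001]
shift cm after turn [-0.   -0.    5.11]
```

Call:
play_rows([
  [[0, 0, 2], [-0.002, -0.001, 0], 7.5],
  [[0, 0, 2], [0, 0, 0], 7.5],
  [[0, 0, 1.1], [0, 0, 0], 7.5],
  [[0, 0, 0], [0, 0, 0], 7.5],
  [[0, 0, 0], [0, 0, 0], 5],
  [[0, 0, 0], [0, 0, 0], 5],
  [[0, 0, 0], [0, 0, 0], 5],
  [[0, 0, 0], [0, 0, 0], 5],
  [[0, 0, 0], [0, 0, 0], 5],
  [[0, 0, 0], [0, 0, 0], 5],
])

```text
time_s: 12.0
position: [0.6136, -0.1215, 0.0221]
orientation: [0.002, 0.707, 0.707, 0.001]
force: [-0.4, -0.2, 6.0]
gripper_width: 0.645
grasp_force: 26.9
```

```bash
python3 plan.py .606 -.339 .02 1.571
```

```text
t 12.0 pos [ 613.6 -121.5   22.1] yaw 1.57 tilt [ 0.0041 -0.0017] w 5.51 grasp 26.9 F [-0.4 -0.2  6. ] j6 -0.38
turn [ 0.004  0.002 -0.001]
shift cm after turn [-21.75  -0.77   0.21]
```

Call:
play_rows([
  [[0, 0, -1], [0, 0, 0], 5],
  [[0, 0, -2], [0, 0, 0], 5],
  [[0, 0, -3], [0, 0, 0], 5],
  [[-2.5, -0.08, 0], [0, 0, 0], 5],
  [[-2.5, -0.08, 0], [0, 0, 0], 5],
  [[-2.5, -0.08, 0], [0, 0, 0], 5],
  [[-2.5, -0.08, 0], [0, 0, 0], 5],
  [[-2.5, -0.08, 0], [0, 0, 0], 5],
  [[-2.5, -0.08, 0], [0, 0, 0], 5],
  [[-2.5, -0.08, 0], [0, 0, 0], 5],
  [[-2.5, -0.08, 0], [0, 0, 0], 5],
  [[-1.75, -0.08, 0], [0, 0, 0], 5],
  [[0, 0, 2], [0, 0, 0], 5],
  [[0, 0, 2], [0, 0, 0], 5],
  [[0, 0, 0], [0, 0, 0], 5],
  [[0, 0, 0], [0, 0, 0], 5],
])

```text
time_s: 13.6
position: [0.6044, -0.3374, 0.0393]
orientation: [-0.001, 0.707, 0.707, 0.0]
force: [-1.0, -0.0, -0.0]
gripper_width: 0.641
grasp_force: 26.6
```

```bash
python3 plan.py .606 -.339 .026 1.571
```

```text
t 13.6 pos [ 604.4 -337.4   39.3] yaw 1.57 tilt [-0.0006  0.0012] w 5.48 grasp 26.6 F [-1. -0. -0.] j6 -0.67
turn [-0.001 -0.001 -0.001]
shift cm after turn [-0.16  0.16  1.33]
```

Call:
play_rows([
  [[-0.16, 0.16, 0.7], [0, 0, 0], 5],
  [[0, 0, 0.4], [0, 0, 0], 5],
  [[0, 0, 0.25], [0, 0, 0], 5],
  [[0, 0, 0], [0, 0, 0], 5],
  [[0, 0, 0], [0, 0, 0], 7.5],
  [[0, 0, 0], [0, 0, 0], 7.5],
  [[0, 0, 0], [0, 0, 0], 7.5],
  [[0, 0, 0], [0, 0, 0], 7.5],
  [[0, 0, 0], [0, 0, 0], 7.5],
  [[0, 0, -2], [0, 0, 0], 7.5],
  [[0, 0, -3], [0, 0, 0], 7.5],
  [[0, 0, -4], [0, 0, 0], 4],
  [[0, 0, 0], [0, 0, 0], 4],
])

```text
time_s: 14.9
position: [0.6102, -0.3429, 0.1263]
orientation: [0.008, 0.707, 0.707, 0.001]
force: [0.4, 0.1, 0.7]
gripper_width: 0.552
grasp_force: 0.0
```

```bash
python3 plan.py .611 .110 .11 1.571
```

```text
t 14.9 pos [ 610.2 -342.9  126.3] yaw 1.57 tilt [ 0.0124 -0.0093] w 4.72 grasp 0.0 F [0.4 0.1 0.7] j6 -0.67
turn [ 0.012  0.009 -0.001]
shift cm after turn [45.29  0.09  1.63]
```

Call:
play_rows([
  [[3.4, 0, 0], [0, 0, 0], 4],
  [[3.4, 0, 0], [0, 0, 0], 4],
  [[3.5, 0, 0], [0, 0, 0], 4],
  [[3.5, 0, 0], [0, 0, 0], 4],
  [[3.5, 0, 0], [0, 0, 0], 4],
  [[3.5, 0, 0], [0, 0, 0], 4],
  [[3.5, 0, 0], [0, 0, 0], 4],
  [[3.5, 0, 0], [0, 0, 0], 4],
  [[3.5, 0, 0], [0, 0, 0], 4],
  [[3.5, 0, 0], [0, 0, 0], 4],
  [[3.5, 0, 0], [0, 0, 0], 4],
  [[3.5, 0, 0], [0, 0, 0], 4],
  [[3.5, 0, 0], [0, 0, 0], 4],
  [[0, 0, 0], [0, 0, 0], 4],
  [[0, 0, 2], [0, 0, 0], 4],
  [[0, 0, 2], [0, 0, 0], 4],
  [[0, 0, 0], [0, 0, 0], 4],
  [[0, 0, 0], [0, 0, 0], 4],
], grip_force=40)

```text
time_s: 16.7
position: [0.607, 0.1124, 0.0773]
orientation: [0.001, 0.708, 0.707, 0.0]
force: [-0.0, -0.5, -0.2]
gripper_width: 0.467
grasp_force: 0.0
```

```bash
python3 plan.py .611 .110 .024 1.571
```

```text
t 16.7 pos [607.  112.4  77.3] yaw 1.569 tilt [ 0.0014 -0.0006] w 3.98 grasp 0.0 F [-0.  -0.5 -0.2] j6 0.0
turn [ 0.001  0.001 -0.002]
shift cm after turn [-0.24  0.4   5.33]
```

Call:
play_rows([
  [[-0.24, 0.4, 1.3], [0.001, 0.001, 0], 4],
  [[0, 0, 2], [0, 0, 0], 4],
  [[0, 0, 1], [0, 0, 0], 4],
  [[0, 0, 1], [0, 0, 0], 4],
  [[0, 0, 0], [0, 0, 0], 4],
  [[0, 0, 0], [0, 0, 0], 1],
  [[0, 0, 0], [0, 0, 0], 1],
  [[0, 0, 0], [0, 0, 0], 1],
  [[0, 0, 0], [0, 0, 0], 1],
  [[0, 0, 0], [0, 0, 0], 1],
])

```text
time_s: 17.7
position: [0.6116, 0.1106, 0.0246]
orientation: [0.001, 0.707, 0.707, 0.001]
force: [-0.0, 0.1, 4.3]
gripper_width: 0.199
grasp_force: 41.1
```

```bash
python3 plan.py
```

```text
t 17.7 pos [611.6 110.6  24.6] yaw 1.57 tilt [0.002  0.0005] w 1.7 grasp 41.1 F [-0.   0.1  4.3] j6 -0.0
```

Call:
play_rows([
  [[0, 0, -1], [0, 0, 0], 1],
  [[0, 0, -2], [0, 0, 0], 1],
  [[0, 0, -3], [0, 0, 0], 1],
  [[0, 0, -1], [0, 0, 0], 1],
  [[0, 0, 0], [0, 0, 0.118], 1],
  [[0, 0, 0], [0, 0, 0], 1],
  [[0, 0, 0], [0, 0, 0], 1],
])

```text
time_s: 18.4
position: [0.6103, 0.1104, 0.093]
orientation: [-0.001, 0.747, 0.665, -0.0]
force: [-0.2, 0.3, -0.3]
gripper_width: 0.195
grasp_force: 40.5
```

```bash
python3 plan.py .473 .116 .029 1.453
```

```text
t 18.4 pos [610.3 110.4  93. ] yaw 1.454 tilt [-0.001   0.0005] w 1.66 grasp 40.5 F [-0.2  0.3 -0.3] j6 0.11
turn [-0.001 -0.     0.001]
shift cm after turn [ -1.06 -13.7    6.4 ]
```

Call:
play_rows([
  [[-0.18, -2.28, 0], [0, 0, 0], 1],
  [[-0.18, -2.28, 0], [0, 0, 0], 1],
  [[-0.18, -2.28, 0], [0, 0, 0], 1],
  [[-0.18, -2.28, 0], [0, 0, 0], 1],
  [[-0.17, -2.29, 0], [0, 0, 0], 1],
  [[-0.17, -2.29, 0], [0, 0, 0], 1],
  [[0, 0, 2], [0, 0, 0], 1],
  [[0, 0, 2], [0, 0, 0], 1],
  [[0, 0, 1], [0, 0, 0], 1],
  [[0, 0, 0], [0, 0, 0], 1],
  [[0, 0, 0], [0, 0, 0], 1],
])

```text
time_s: 19.5
position: [0.4739, 0.1162, 0.0438]
orientation: [-0.0, 0.748, 0.664, 0.0]
force: [0.3, -0.0, -0.0]
gripper_width: 0.194
grasp_force: 40.5
```

```bash
python3 plan.py .473 .116 .0285 1.453
```

```text
t 19.5 pos [473.9 116.2  43.8] yaw 1.452 tilt [0.0003 0.0005] w 1.66 grasp 40.5 F [ 0.3 -0.  -0. ] j6 0.13
turn [ 0.    -0.001 -0.001]
shift cm after turn [-0.03 -0.09  1.53]
```

Call:
play_rows([
  [[-0.03, -0.09, 0.8], [0, 0, 0], 1],
  [[0, 0, 0.5], [0, 0, 0], 1],
  [[0, 0, 0.23], [0, 0, 0], 1],
  [[0, 0, 0], [0, 0, 0], 1],
  [[0, 0, 0], [0, 0, 0], 4],
  [[0, 0, 0], [0, 0, 0], 4],
  [[0, 0, 0], [0, 0, 0], 4],
  [[0, 0, 0], [0, 0, 0], 4],
  [[0, 0, -2], [0, 0, 0], 4],
  [[0, 0, -3], [0, 0, 0], 4],
  [[0, 0, -3], [0, 0, 0], 4],
  [[0, 0, 0], [0, 0, -0.1], 4],
  [[0, 0, 0], [0, 0, 0], 4],
  [[0, 0, 0], [0, 0, 0], 4],
])

```text
time_s: 20.9
position: [0.4721, 0.116, 0.1079]
orientation: [-0.0, 0.714, 0.7, -0.0]
force: [0.4, -0.0, 0.3]
gripper_width: 0.467
grasp_force: 0.0
```

```bash
python3 plan.py .472 .318 .05 1.552
```

```text
t 20.9 pos [472.1 116.  107.9] yaw 1.55 tilt [-0.0008  0.0005] w 3.98 grasp 0.0 F [ 0.4 -0.   0.3] j6 0.03
turn [-0.001 -0.    -0.002]
shift cm after turn [20.19 -0.39  5.79]
```

Call:
play_rows([
  [[2.52, -0.05, 0], [0, 0, 0], 4],
  [[2.52, -0.05, 0], [0, 0, 0], 4],
  [[2.52, -0.05, 0], [0, 0, 0], 4],
  [[2.52, -0.05, 0], [0, 0, 0], 4],
  [[2.52, -0.05, 0], [0, 0, 0], 4],
  [[2.53, -0.05, 0], [0, 0, 0], 4],
  [[2.53, -0.05, 0], [0, 0, 0], 4],
  [[2.53, -0.05, 0], [0, 0, 0], 4],
  [[0, 0, 2], [0, 0, 0], 4],
  [[0, 0, 2], [0, 0, 0], 4],
  [[0, 0, 1.5], [0, 0, 0], 4],
  [[0, 0, 0], [0, 0, 0], 4],
  [[0, 0, 0], [0, 0, 0], 4],
])

```text
time_s: 22.2
position: [0.4724, 0.3177, 0.0531]
orientation: [-0.0, 0.714, 0.7, -0.0]
force: [0.0, -0.3, 0.9]
gripper_width: 0.469
grasp_force: 0.0
```

```bash
python3 plan.py .472 .318 .017 1.552
```

```text
t 22.2 pos [472.4 317.7  53.1] yaw 1.551 tilt [-0.0006  0.0001] w 4.01 grasp 0.0 F [ 0.  -0.3  0.9] j6 0.41
turn [-0.001 -0.    -0.001]
shift cm after turn [ 0.03 -0.04  3.61]
```

Call:
play_rows([
  [[0, 0, 2], [0, 0, 0], 4],
  [[0, 0, 1], [0, 0, 0], 4],
  [[0, 0, 0.6], [0, 0, 0], 4],
  [[0, 0, 0], [0, 0, 0], 4],
  [[0, 0, 0], [0, 0, 0], 1],
  [[0, 0, 0], [0, 0, 0], 1],
  [[0, 0, 0], [0, 0, 0], 1],
  [[0, 0, 0], [0, 0, 0], 1],
  [[0, 0, 0], [0, 0, 0], 1],
], grip_force=30)

```text
time_s: 23.1
position: [0.4732, 0.3183, 0.0184]
orientation: [0.0, 0.714, 0.7, 0.001]
force: [0.4, 0.1, 4.1]
gripper_width: 0.169
grasp_force: 30.0
```

```bash
python3 plan.py
```

```text
t 23.1 pos [473.2 318.3  18.4] yaw 1.552 tilt [0.0018 0.0011] w 1.44 grasp 30.0 F [0.4 0.1 4.1] j6 0.41
```

Gripped (about 16 mm). Lift and turn −0.152 in yaw.

Call:
play_rows([
  [[0, 0, -1], [0, 0, 0], 1],
  [[0, 0, -2], [0, 0, 0], 1],
  [[0, 0, -3], [0, 0, 0], 1],
  [[0, 0, -1], [0, 0, 0], 1],
  [[0, 0, 0], [0, 0, 0.077], 1],
  [[0, 0, 0], [0, 0, 0.077], 1],
  [[0, 0, 0], [0, 0, 0], 1],
  [[0, 0, 0], [0, 0, 0], 1],
])

```text
time_s: 23.9
position: [0.4721, 0.3178, 0.087]
orientation: [-0.0, 0.765, 0.644, -0.0]
force: [0.1, 0.6, -0.8]
gripper_width: 0.172
grasp_force: 29.4
```

```bash
python3 plan.py .617 .330 .0225 1.397
```

```text
t 23.9 pos [472.1 317.8  87. ] yaw 1.399 tilt [-0.0005  0.0001] w 1.47 grasp 29.4 F [ 0.1  0.6 -0.8] j6 0.56
turn [-0.    -0.     0.002]
shift cm after turn [ 3.71 14.06  6.45]
```

Call:
play_rows([
  [[0.62, 2.34, 0], [0, 0, 0], 1],
  [[0.62, 2.34, 0], [0, 0, 0], 1],
  [[0.62, 2.34, 0], [0, 0, 0], 1],
  [[0.62, 2.34, 0], [0, 0, 0], 1],
  [[0.62, 2.35, 0], [0, 0, 0], 1],
  [[0.61, 2.35, 0], [0, 0, 0], 1],
  [[0, 0, 2], [0, 0, 0], 1],
  [[0, 0, 2], [0, 0, 0], 1],
  [[0, 0, 1], [0, 0, 0], 1],
  [[0, 0, 0], [0, 0, 0], 1],
  [[0, 0, 0], [0, 0, 0], 1],
])

```text
time_s: 25.0
position: [0.617, 0.3304, 0.0373]
orientation: [-0.0, 0.765, 0.644, -0.0]
force: [0.7, 0.3, -0.1]
gripper_width: 0.172
grasp_force: 29.4
```

```bash
python3 plan.py .617 .330 .0222 1.397
```

```text
t 25.0 pos [617.  330.4  37.3] yaw 1.398 tilt [-0.0003  0.0003] w 1.47 grasp 29.4 F [ 0.7  0.3 -0.1] j6 0.5
turn [-0.    -0.     0.001]
shift cm after turn [-0.04  0.01  1.51]
```

Call:
play_rows([
  [[-0.04, 0, 0.8], [0, 0, 0], 1],
  [[0, 0, 0.5], [0, 0, 0], 1],
  [[0, 0, 0.2], [0, 0, 0], 1],
  [[0, 0, 0], [0, 0, 0], 1],
  [[0, 0, 0], [0, 0, 0], 3.5],
  [[0, 0, 0], [0, 0, 0], 3.5],
  [[0, 0, 0], [0, 0, 0], 3.5],
  [[0, 0, 0], [0, 0, 0], 3.5],
  [[0, 0, -2], [0, 0, 0], 3.5],
  [[0, 0, -3], [0, 0, 0], 3.5],
  [[0, 0, -4], [0, 0, 0], 3.5],
  [[0, -3, -4], [0, 0, 0], 3.5],
  [[0, -4, -3], [0, 0, 0], 3.5],
  [[0, -4, 0], [0, 0, 0], 3.5],
  [[0, -4, 0], [0, 0, 0], 3.5],
  [[0, -4, 0], [0, 0, 0], 3.5],
  [[0, -4, 0], [0, 0, 0], 3.5],
  [[0, 0, 0], [0, 0, 0], 3.5],
  [[0, 0, 0], [0, 0, 0], 3.5],
])

```text
time_s: 26.9
position: [0.3907, 0.3699, 0.1841]
orientation: [0.0, 0.765, 0.644, 0.002]
force: [0.6, 0.5, 0.5]
gripper_width: 0.409
grasp_force: 0.0
```

```bash
python3 plan.py; python3 - <<'E'
from h import *
p=cams.capture('top'); q=cams.capture('side')
cv2.imwrite('pics/topF.png',ortho(p,.008,.68,.43,300,800,930)); cv2.imwrite('pics/sideF.png',ortho(q,.006,.69,.43,540,760,2000))
cv2.imwrite('pics/RF.png',ortho(p,.010,.69,-.2,540,480,1700))
for t in ['tweezers','tweezers_tip','dish','gauge','band_seater','band_seater_head']:
  for r in (p,q): print(t,[(np.round(d['point'],3).tolist(),round(d['confidence'],2)) for d in cams.landmark_of(r,t)])
E
```

```text
t 26.9 pos [390.7 369.9 184.1] yaw 1.399 tilt [0.0028 0.0017] w 3.49 grasp 0.0 F [0.6 0.5 0.5] j6 0.72
tweezers [([0.617, 0.331, 0.004], 0.66)]
tweezers [([0.618, 0.334, 0.004], 0.59)]
tweezers_tip [([0.632, 0.399, 0.006], 0.44)]
tweezers_tip [([0.631, 0.39, 0.009], 0.71)]
dish [([0.606, -0.341, 0.005], 0.97), ([0.655, 0.023, -0.0], 0.64)]
dish []
gauge [([0.475, 0.118, -0.0], 0.77)]
gauge [([0.472, 0.118, 0.002], 0.56)]
band_seater [([0.476, -0.328, 0.006], 0.62), ([0.462, -0.263, 0.008], 0.37)]
band_seater [([0.467, -0.325, 0.002], 0.7)]
band_seater_head [([0.463, -0.259, 0.009], 0.91)]
band_seater_head [([0.459, -0.266, 0.009], 0.63), ([0.615, 0.332, 0.006], 0.24)]
```

View pics/sideF.png

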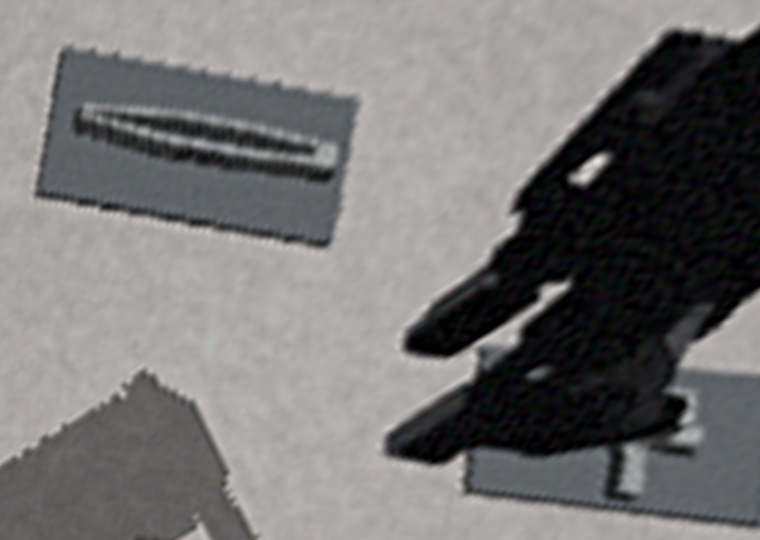

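View pics/RF.png

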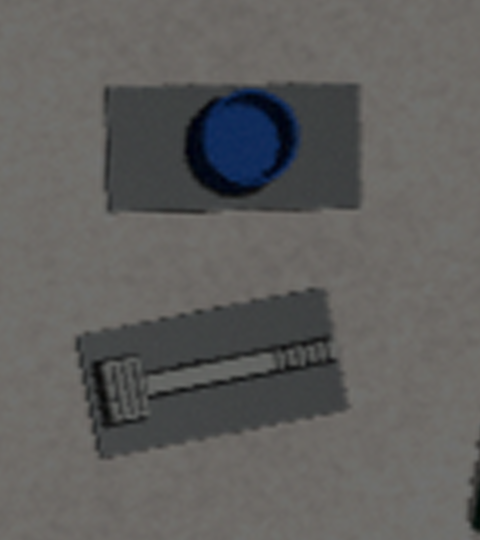

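View pics/topF.png

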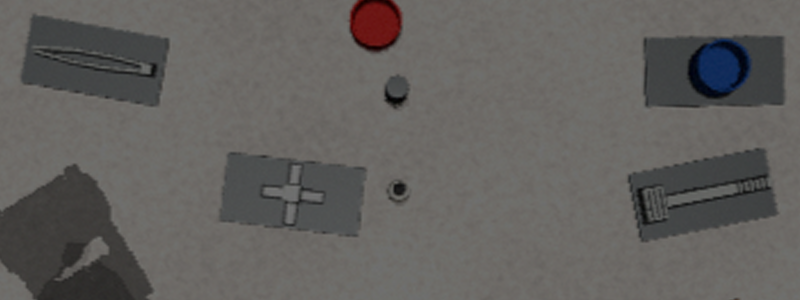

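All four cover their outlines: tweezers points left (sideF 78,118), gauge on its cross (topF 292,193), dish rim at (242,140) in RF. I'll check the dish's tilt from depth, then hand in.

```bash
python3 - <<'E'
from h import *
p=cams.capture('top'); K,T=cam(p); d=p['depth']; im=p['image'].astype(int)
m=(im[...,0]>im[...,2]*1.6)&(d>0); v,u=np.nonzero(m); z=d[m]
P=np.linalg.solve(K,np.c_[u*z,v*z,z].T).T; W=(P-T[:3,3])@T[:3,:3]
W=W[np.hypot(W[:,0]-.606,W[:,1]+.34)<.045]
for a,b in ((.0,.015),(.022,.04)):
    w=W[(W[:,2]>a)&(W[:,2]<b)]; c=w.mean(0); r=np.linalg.lstsq(np.c_[w[:,:2]-c[:2],np.ones(len(w))],w[:,2],rcond=None)[0]
    print(len(w),c.round(4),(w.max(0)+w.min(0)).round(4)/2,'slope',r[:2].round(3))
E
```

```text
329 [ 0.6065 -0.3416  0.0091] [ 0.6077 -0.3414  0.0084] slope [-0.013 -0.014]
131 [ 0.6055 -0.339   0.0272] [ 0.60445 -0.3398   0.0277 ] slope [0.    0.005]
```

Rim level at 27–28 mm, floor flat and centred.

```bash
python3 -c "
from workcell import arm
print(arm.job_done())"
```

```text
the job is handed in; nothing more can be done
None
```

The tweezers, band seater, dish and gauge each lie flat on their own pad, points and head the way the outlines show. The last camera checks put each within about 5 mm of its outline; the job was handed in at about 28 s and no verdict came back.

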